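# Clamp a controller board in the classroom board tester and run its test

### The arm

A 7-joint arm with a two-finger parallel gripper is mounted at the origin on the work surface. World frame = base frame: x ahead of the robot, y to its left, z up, the work surface at z = 0. Lengths are in m, angles in rad, forces in N, time in s.
With the tool pointing down it reaches from about 0.4 to 0.85 m from the base axis. Payload 10.4 kg.
Tool frame: the origin (TCP) lies on the mounting face of the last link; the fingertips stand 182 mm ahead of it and the grasp point (between the pads) lies 164 mm ahead of it; z points along the fingers, y is the line along which they close (so a half turn about z gives the same grasp; the last joint's range is limited). The gripper opens to 87 mm and grips with 3 to 60 N. Pads are 19 mm wide; open, the fingers measure 117 mm over their backs; the gripper's body (75 mm by 190 mm) begins 51 mm behind the grasp point.
Start: joints at [-1.22, 0.332, -0.065, 1.46, 0.022, 1.35, -0.088], TCP at [0.228, 0.582, 0.405] pointing down, gripper open.
Joint ranges: [-2.6, 2.6], [-0.5, 2.12], [-1.47, 1.34], [0.16, 2.42], [-1.27, 4.41], [0.06, 2.06], [-2.6, 2.6]. Speed limits (rad/s): [2.22, 2.22, 2.79, 2.79, 3.14, 3.14, 3.14].

### API

Orientations are given as a unit quaternion [w, x, y, z].
In Python, from workcell import arm, fingers, kinematics, read_camera, workorder gives the robot as it stands. The module is installed in compiled form; this text tells all that it offers. Calls block until the motion is done:
- arm.move_pose(position, orientation): joint-space move of the TCP to a pose.
- arm.move_straight(position, ori=None, v=0.15): straight line of the TCP; ori=None keeps the orientation; v is the mean speed in m/s.
- arm.set_joints(angles): joint-space move.
- fingers.command_gripper(opening, strength=None): finger opening in m; strength is the grip in N (None keeps the last); returns when the fingers have stopped.
- arm.dwell(seconds).
- kinematics.inverse_kinematics(position, orientation): joint angles nearest the present ones, or None.
- read_camera(name): name is "scene" or "top" or "wrist"; returns a dict with "color" (480x640x3 uint8, blue, green, red), "depth" (480x640 float32, m along the optical axis (not along the pixel's ray), 0 where there is no reading), "fx", "fy", "cx", "cy" (pixels), "rvec" (rotation vector, rad) and "tvec" (3), from world to camera coordinates, as OpenCV has them. Camera axes: x right, y down, z forward; pixel columns grow to the right and rows downward; lengths in m; the calibration is good to about 2 mm. A picture is of the moment at which its call begins.
A pose or a line that the arm cannot do raises arm.IKError and nothing moves.
- workorder.finish_job(): hands the job in; it is judged then, once.
Readings, each from a call of its own:
- arm.read_time_s(): time.
- arm.read_q(): joint angles.
- arm.read_dq(): joint speeds.
- arm.read_tau(): joint torques, N m.
- arm.read_position(): TCP position.
- arm.read_orientation(): TCP orientation.
- arm.read_contact_force(): force on the tool from outside, world axes, zero at the start.
- arm.read_ft_torque(): the same for the moment, N m.
- arm.read_width(): finger opening in m.
- arm.read_grasp_force(): force on a finger pad.
Only numpy, scipy, OpenCV 4.12 (cv2) and the standard library are available. Lean on these libraries where they do the work, as an engineer would, in place of code of your own. Each camera call takes 0.05 s, during which the arm holds its last target. There are 200 camera calls.

### The job

A controller board is waiting in the nest of the sloping board tester: push the sprung press head down until you feel it bear firmly on the board, and while it is down slide the bolt on top of it to the left, right through the slot of the keeper plate, so that the head stays down when you let go. Then hold the test switch over to the right for a good second and let it spring back to the middle. Leave the glue stick, tape, mouse and tub where they are.

Things in the scene. Friction and masses are not known exactly. Their poses are not given: they have to be found in the camera images.
- tester: Board tester: flat grey console 320 wide x 240 x 45 mm, aluminium face, propped on a wire stand so that the face slopes up and away from the robot at 36 degrees. Origin on the table under its middle; x away from the robot (level), y left, z up.
- lamp_bar (a point): Middle of the lower front edge of the lamp bar that crosses over the upper part of the face on two side stays: 346 long, 26 deep, 20 mm high, its underside 70 mm above the foot of the knob, its front edge level only 20 mm beyond it. A tool held upright cannot get to the knob; one held square to the face (tilted 36 degrees) can. Axes as the tester's.
- head_top (a point): Middle of the top of the press head under the bolt, an aluminium crossbeam 122 (left-right) x 40 x 10 mm on two sprung guide rods; 46 mm off the face when up. Axes: x up the slope, y left, z out of the face. Bolt bar on it: 5 mm thick, 18 mm wide, between two low ways 4.5 mm high.
- head (a joint): Travel of the head square into the face (m), 0 = up. It resists with 2.5 N plus 0.35 N/mm. After 6 to 14 mm (boards differ) its pins meet the board on its spring probes: a further 3 N/mm, clearly felt. The bolt lines up with its slot 1.2 to 3.2 mm past that touch (about 2 mm, a push of 10 to 14 N in all, is right); shallower or deeper it strikes the keeper plate. Springs up if let go unlocked.
- knob (a point): Centre of the foot of the bolt's knob, on top of the bolt bar. The knob is a black cylinder, 16 mm diameter, 24 mm tall. Axes: x up the slope, y left along the bolt (its way of sliding), z out of the face along the knob. Fingers astride the knob, closing along y, may press on the bar on both sides of it.
- bolt (a joint): Slide of the bolt (m): 0 to 0.003 at the start, grows to the left, 0.018 = fully shot; friction about 1 N, stays where left. Its nose (edges eased 0.5 mm) meets the keeper plate (steel, upright, 6 mm thick, 36 wide, 62 to 70 mm off the face, at the head's left end, 91 mm left of the knob when the bolt is at 0) at 0.004 and is through its 7 mm high slot at 0.012.
- switch_tip (a point): Top of the test switch, a steel bat lever square to the face at its lower right, 48 mm long from its pivot in the face, 8 mm thick at the foot, 13 mm near the top. Axes when centred: x up the slope, y left, z out of the face along the lever; the pivot is 48 mm down -z.
- switch (a joint): Tilt of the test switch (rad): 0 = centred, + = to the right (tip towards -y), stops at 0.45 either way; a spring returns it to 0 (about 2 N at the tip at the stop). The test runs while it is beyond 0.3.
- glue_stick: Bystander: yellow glue stick with a black foot, 29 mm diameter, 98 mm tall, standing left of the tester. Origin under its middle.
- tape_roll: Bystander: roll of clear tape lying flat, 58 mm diameter, 19 mm high, right of the tester. Origin under its middle.
- mouse: Bystander: black computer mouse, 108 x 62 mm, 36 mm high, right of the tester. Origin under its middle.
- tub: Bystander: open yellow tub 100 x 130 x 62 mm, left of and beyond the tester. Origin under its middle.

How it is judged:
By the outcome, as a careful person would: the job done as asked, in the order asked, and still so for the second after the job is handed in, with the robot touching nothing.
It also fails if it takes over 51 s, if anything falls off the work surface, if the arm or the gripper's body presses on something with over 40 N, if the wrist force passes 120 N, or if a joint passes its speed limit or range.

## Working session

There is one attempt and no reset: what is moved stays moved. The work goes in short steps, each a Python script; the robot and the scene stay as the last script left them, time stands still between calls to the robot, and variables do not carry over. Pictures are saved under pics/ and viewed, at most 10 in all, crops included, and the job is handed in when it is done.

```bash
mkdir -p pics
cat > h.py <<'E'
import numpy as np, cv2
from workcell import arm, fingers, kinematics, read_camera, workorder
def pw(c,u,v,z=None):
    z=c["depth"][int(round(v)),int(round(u))] if z is None else z
    p=np.array([(u-c["cx"])/c["fx"]*z,(v-c["cy"])/c["fy"]*z,z])
    R=cv2.Rodrigues(np.array(c["rvec"],float))[0]
    return R.T@(p-np.ravel(c["tvec"]))
E
python3 - <<'E'
from h import *
import pickle
d={}
for n in("scene","top"):
    c=read_camera(n); d[n]=c; cv2.imwrite(f"pics/{n}.png",c["color"])
    R=cv2.Rodrigues(np.array(c["rvec"],float))[0]; print(n,c["fx"],-R.T@np.ravel(c["tvec"]),R[2])
pickle.dump(d,open("d.pkl","wb"))
print(arm.read_time_s(),arm.read_orientation(),arm.read_contact_force())
E
```

```text
scene 484.9689127739368 [1.05591205 0.6043266  0.7944318 ] [-0.47975451 -0.59558342 -0.64429496]
top 500.7121615340705 [0.37939378 0.02396784 1.18904056] [ 0.19904047 -0.02665553 -0.97962869]
0.1 [-7.82899756e-05  1.85821570e-01  9.82583307e-01 -6.18839969e-04] [ 0.33723181 -0.785735   -0.05750645]
```

View pics/scene.png

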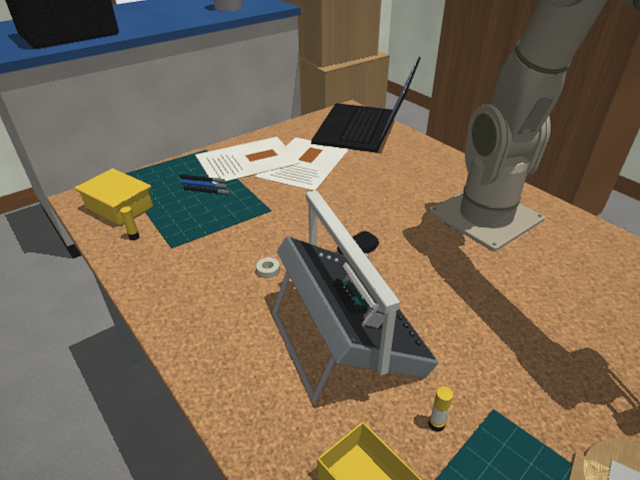

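View pics/top.png

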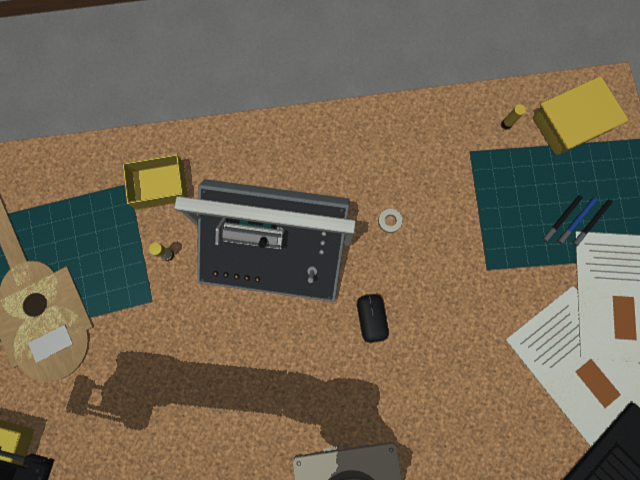

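The scene view shows the tester with its lamp bar. In the top view the knob is near (263,241) and the switch near (312,270). I'll enlarge the top view and fit the face plane.

Run:
```python
from h import *
import pickle
c=pickle.load(open("d.pkl","rb"))["top"]
im=c["color"][175:305,175:360]
cv2.imwrite("pics/crop.png",cv2.resize(im,None,fx=4.3,fy=4.3,interpolation=cv2.INTER_CUBIC))
P=np.array([pw(c,u,v) for u in range(210,300,2) for v in range(255,285,2)])
for _ in range(4):
    m=P.mean(0); n=np.linalg.svd(P-m)[2][2]; n*=np.sign(n[2]); r=(P-m)@n; P=P[abs(r)<.004]
print("n",n,"m",m,"slope",np.degrees(np.arccos(n[2])),"yaw",np.degrees(np.arctan2(-n[1],-n[0])),len(P),r.std())
for uv in [(263,241),(262,240),(264,243),(235,238),(275,243),(312,269),(312,272),(200,190),(202,281),(335,298),(349,207)]:
    p=pw(c,*uv); print(uv,p.round(4),"h",round(float((p-m)@n),4))
```

```text
n [-0.88097422  0.18616565  0.43500204] m [0.52865359 0.12684324 0.07453939] slope 64.21457653889571 yaw -11.93208222533424 69 0.0016094390681052509
(263, 241) [0.5691 0.1052 0.1981] h 0.014
(262, 240) [0.5712 0.1069 0.1992] h 0.013
(264, 243) [0.565  0.1037 0.1972] h 0.0171
(235, 238) [0.588  0.1638 0.1731] h -0.0026
(275, 243) [0.5666 0.0833 0.1719] h 0.0008
(312, 269) [0.5124 0.0143 0.0934] h 0.0015
(312, 272) [0.5052 0.0153 0.0991] h 0.0105
(200, 190) [0.7007 0.2263 0.1718] h -0.0907
(202, 281) [0.5255 0.2667 0.0437] h 0.0155
(335, 298) [ 0.4458 -0.0289  0.0439] h 0.0306
(349, 207) [ 0.662  -0.0965  0.0011] h -0.191
```

View pics/crop.png

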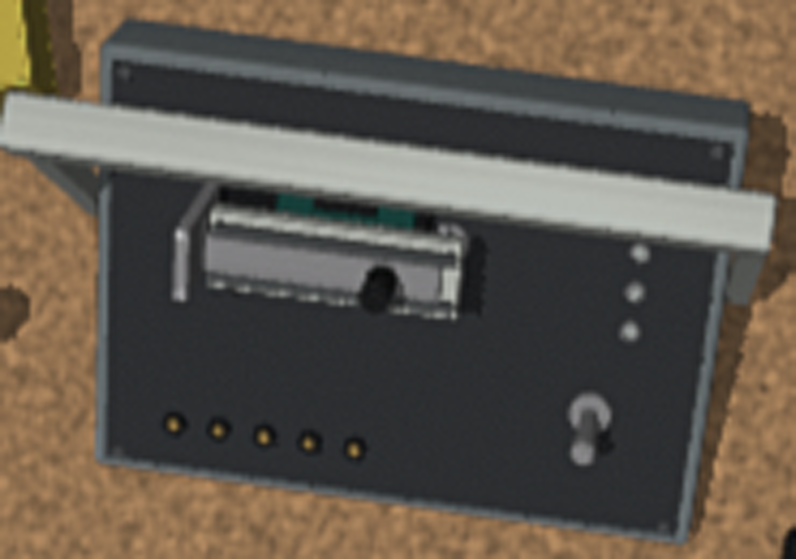

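The crop shows the knob top at about (374,294) and its foot at about (383,278). The switch tip is at about (582,455) and its foot at (590,415). The bottom edge runs from (100,460) to (683,540), which gives a yaw of about -15°. Next I'll move to a standoff square to the face and look through the wrist camera.

```bash
cat >> h.py <<'E'
from scipy.spatial.transform import Rotation as Ro
def frame(psi,s=np.radians(36)):
    y=np.array([-np.sin(psi),np.cos(psi),0]); x=np.array([np.cos(s)*np.cos(psi),np.cos(s)*np.sin(psi),np.sin(s)])
    return np.c_[x,y,np.cross(x,y)]          # columns: up slope, left, out of face
def toolq(F):
    R=np.c_[-F[:,0],F[:,1],-F[:,2]]; return np.roll(Ro.from_matrix(R).as_quat(),1)
E
python3 - <<'E'
from h import *
import pickle
from scipy.optimize import least_squares
c=pickle.load(open("d.pkl","rb"))["top"]
# face plane: slope known, fit yaw and offset robustly
P=np.array([pw(c,u,v) for u in range(206,300,2) for v in range(250,285,2)])
F0=frame(np.radians(-15)); d=P@F0[:,2]; h,e=np.histogram(d,60); pk=e[h.argmax()]+.5*(e[1]-e[0]); print("peak",pk,h.max(),len(P))
Q=P[abs(d-pk)<.006]
r=least_squares(lambda p:Q@frame(p[0],p[1])[:,2]-p[2],[np.radians(-15),np.radians(36),pk],loss="soft_l1",f_scale=.002).x
print("yaw,slope",np.degrees(r[:2]),r[2])
a=pw(c,199,281.0,None);F=frame(np.radians(-15.1)); n=F[:,2]
knob=np.array([.581,.102,.179]); print("knob off face",knob@n-pk)
for uv in[(262,242),(260,243),(312,270),(311,279),(311,280),(220,236),(245,235)]:
    p=pw(c,*uv); print(uv,p.round(4),"off",round(float(p@n-pk),4))
q=toolq(F)
for k in(.4,.38,.32,.182):
    print(k,kinematics.inverse_kinematics(knob+n*k,q))
arm.move_pose(knob+n*.34,q)
print(arm.read_time_s(),arm.read_contact_force()); fingers.command_gripper(.05,5)
w=read_camera("wrist");pickle.dump(w,open("w.pkl","wb"));cv2.imwrite("pics/w.png",w["color"])
print(arm.read_position(),knob+n*.34,arm.read_time_s(),arm.read_contact_force())
E
```

```text
peak -0.21781508697837315 841 846
yaw,slope [-15.61693364  36.00161885] -0.21833089109983944
knob off face 0.048535417772584855
(262, 242) [0.5672 0.1073 0.199 ] off 0.0734
(260, 243) [0.5659 0.1117 0.1978] off 0.0738
(312, 270) [0.5106 0.0146 0.0907] off 0.0037
(311, 279) [0.4877 0.0196 0.1257] off 0.0457
(311, 280) [0.486  0.0199 0.121 ] off 0.0429
(220, 236) [0.5962 0.1938 0.1742] off 0.0501
(245, 235) [0.5904 0.142  0.1784] off 0.0488
0.4 [-1.06945108 -0.42956384  0.20759172  2.04207096  0.67869211  1.2859446
  0.32043626]
0.38 [-1.04693667 -0.4083618   0.22123775  2.0612302   0.68110795  1.23346658
  0.32525457]
0.32 [-0.9728602  -0.32662097  0.2545219   2.10681421  0.68704087  1.07107217
  0.33766166]
0.182 [-0.82409967 -0.05538372  0.31983268  2.14086854  0.7138482   0.70133023
  0.33154212]
2.0 [ 0.92375529 -0.56331603  0.08217738]
[0.38804081 0.15404963 0.4540512 ] [0.3880532  0.15406104 0.45406578] 2.95 [-0.66075514 -1.02019914 -0.40172969]
```

View pics/w.png

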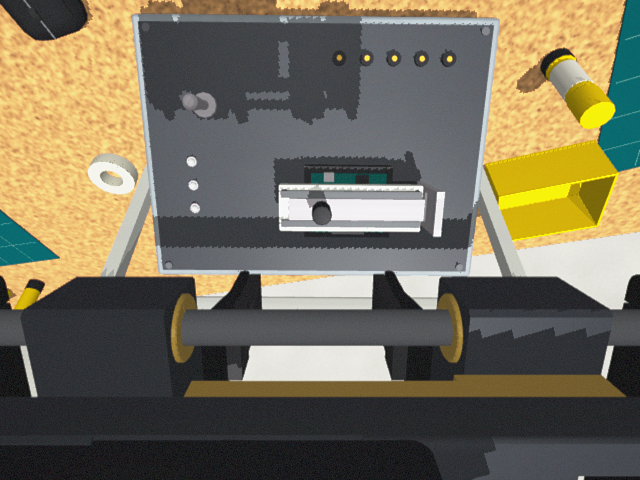

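The wrist view shows the knob top at about (321,213), the switch tip at about (190,101), and the keeper at the right. I'll enlarge both the knob and the switch.

Run:
```python
import cv2,numpy as np
im=cv2.imread("pics/w.png")
a=cv2.resize(im[170:250,270:450],(792,352),interpolation=cv2.INTER_CUBIC)   # 4.4x
b=cv2.resize(im[80:130,160:240],(384,240),interpolation=cv2.INTER_CUBIC)  # 4.8x
o=np.zeros((592,792,3),np.uint8);o[:352]=cv2.convertScaleAbs(a,alpha=1);o[352:,:384]=b
k=cv2.resize(im[192:232,300:345],(360,240)[::1],interpolation=cv2.INTER_CUBIC)
o[352:,400:760]=cv2.convertScaleAbs(k,alpha=2.0)
cv2.imwrite("pics/wc.png",o)
```

```text
(no output)
```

View pics/wc.png

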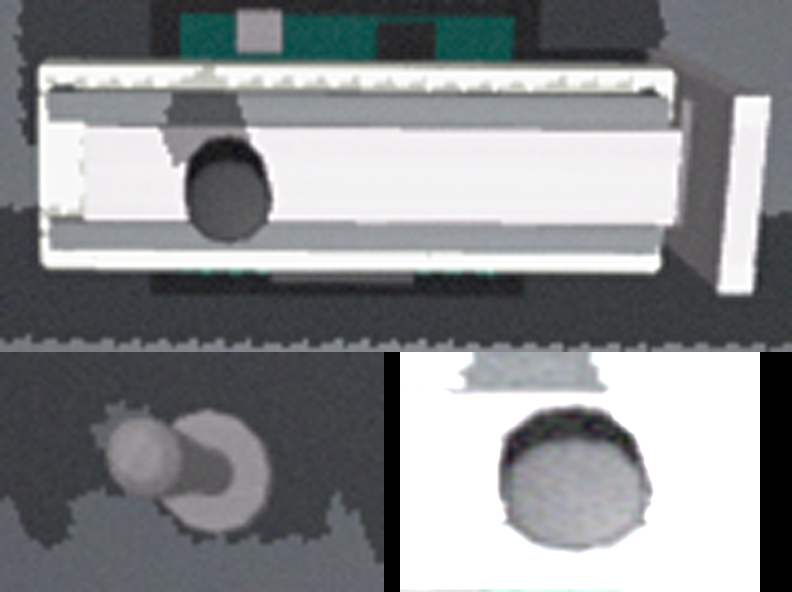

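The knob top disc is centred at about (321.5,215.0) in full-image pixels, and the switch tip is at about (189.7,101.2). The bar runs almost exactly along the image rows.

```bash
cat >> h.py <<'E'
def ray(c,u,v,n,d):
    R=cv2.Rodrigues(np.array(c["rvec"],float))[0]; o=-R.T@np.ravel(c["tvec"])
    r=R.T@np.array([(u-c["cx"])/c["fx"],(v-c["cy"])/c["fy"],1]); return o+r*((d-o@n)/(r@n))
E
python3 - <<'E'
from h import *
import pickle
w=pickle.load(open("w.pkl","rb")); t=pickle.load(open("d.pkl","rb"))["top"]
n=frame(np.radians(-15.3))[:,2]
# face offset from wrist
P=np.array([pw(w,u,v) for u in range(240,480,6) for v in range(70,140,6)]); d=P@n; pk=np.median(d); print("face off",pk,d.std(), "top cam -0.218")
for nm,uvs in dict(keeper=[(434.2,191.5),(445,191.5),(433,236),(441,236)],bolt=[(321.5,215)],head=[(278.8,184),(278.8,230),(423,185.5),(419.5,231)]).items():
    for uv in uvs: p=pw(w,*uv); print(nm,uv,p.round(4),"off",round(p@n-pk,4))
E=lambda c,a,b,h:[ray(c,*x,n,pk+h) for x in(a,b)]
for nm,(a,b) in dict(faceedge=E(w,(135,17),(497,19),0),headfront=E(w,(279,184.),(423,185.5),.046),headback=E(w,(279.5,230.5),(419.5,231.2),.046),barfr=E(w,(289.5,198.6),(424,199.),.051)).items():
    v=b-a; v=v*np.sign(v[1]); print(nm,"yaw",np.degrees(np.arctan2(-v[0],v[1])).round(2),"len",np.linalg.norm(v).round(4))
for c,kt,sw in((w,(321.5,215),(189.7,101.2)),(t,(261.6,242.9),(309.9,280.4))):
    k=ray(c,*kt,n,pk+.075); print("foot",k-n*.024); s=ray(c,*sw,n,pk+.045); print("sw",s, "sw pivot",s-n*.045)
print("pivot",ray(w,203.5,103.3,n,pk))
E
```

```text
face off -0.21840409864606497 0.0008058496333305956 top cam -0.218
keeper (434.2, 191.5) [0.5819 0.1996 0.1731] off 0.0595
keeper (445, 191.5) [0.6315 0.2162 0.1295] off -0.0013
keeper (433, 236) [0.6632 0.199  0.1563] off -0.0003
keeper (441, 236) [0.6648 0.2066 0.1566] off 0.0003
bolt (321.5, 215) [0.5621 0.111  0.195 ] off 0.0747
head (278.8, 184) [0.5562 0.0755 0.1568] off 0.0416
head (278.8, 230) [0.6178 0.0536 0.1536] off 0.0007
head (423, 185.5) [0.6009 0.1944 0.1459] off 0.026
head (419.5, 231) [0.6551 0.1868 0.1537] off 0.0003
faceedge yaw -15.36 len 0.31
headfront yaw -15.64 len 0.1203
headback yaw -15.41 len 0.1207
barfr yaw -15.3 len 0.1117
foot [0.57543378 0.10732669 0.1757604 ]
sw [0.48472947 0.02378862 0.12079464] sw pivot [0.51024233 0.01680909 0.08438887]
foot [0.57922335 0.10467797 0.1789239 ]
sw [0.48545007 0.02229178 0.12158659] sw pivot [0.51096293 0.01531225 0.08518083]
pivot [0.50896541 0.0155409  0.08373714]
```

Plane, slope, yaw (-15.4°) and knob foot all agree with the given sizes. Next I'll descend astride the knob, find the bolt's zero against its right stop, and open slightly.

```bash
cat >> h.py <<'E'
F=frame(np.radians(-15.4)); q=toolq(F); n=F[:,2]
knob=np.array([.576,.1068,.1764]); piv=np.array([.510,.0162,.0843])
def tip(): return F.T@(arm.read_position()-n*.182-knob)   # fingertip rel. knob foot (up,left,out)
def go(rel,v=.15,ref=None): arm.move_straight((knob if ref is None else ref)+F@np.array(rel,float)+n*.182,q,v)
def force(): return F.T@np.mean([arm.read_contact_force() for _ in range(3)],0)
pr=lambda *a:print(*[np.round(x,4) for x in a])
E
python3 - <<'E'
from h import *
fingers.command_gripper(.045,4)
go([0,0,.05]); go([0,0,.010],.1)
arm.dwell(.2); f0=force(); pr("air",f0,tip())
fingers.command_gripper(0.0,4)
arm.dwell(.1); pr("grip",arm.read_width(),arm.read_grasp_force(),force()-f0)
for k in range(1,7):
    go([0,-.001*k,.010],.02); f=force()-f0; pr(k,f,tip(),arm.read_time_s())
    if f[1]>3: break
w=read_camera("wrist");cv2.imwrite("pics/w2.png",w["color"][150:300,200:500])
E
```

```text
Traceback (most recent call last):
  File "h.py", line 22, in <lambda>
    pr=lambda *a:print(*[np.round(x,4) for x in a])
                         ~~~~~~~~^^^^^
numpy._core._exceptions._UFuncNoLoopError: ufunc 'multiply' did not contain a loop with signature matching types (dtype('<U3'), dtype('float64')) -> None
```

```bash
sed -i 's/^pr=.*/pr=lambda *a:print(*[x if isinstance(x,str) else np.round(x,4) for x in a])/' h.py
python3 - <<'E'
from h import *
f0=force(); pr("air",f0,tip(),arm.read_time_s())
fingers.command_gripper(0.0,4)
arm.dwell(.1); pr("grip",arm.read_width(),arm.read_grasp_force(),force()-f0)
for k in range(1,7):
    go([0,-.001*k,.010],.02); f=force()-f0; pr(k,f,tip(),arm.read_time_s())
    if f[1]>3: break
w=read_camera("wrist");cv2.imwrite("pics/w2.png",cv2.resize(w["color"][150:300,200:500],None,fx=2,fy=2))
E
```

```text
air [-0.7392  0.2884 -0.7676] [0.0002 0.0002 0.0106] 4.975
grip 0.0156 4.0008 [0.2055 1.6149 0.6283]
1 [ 0.7925  5.1682 -3.3505] [-0.0001 -0.0003  0.0102] 5.9417
```

View pics/w2.png

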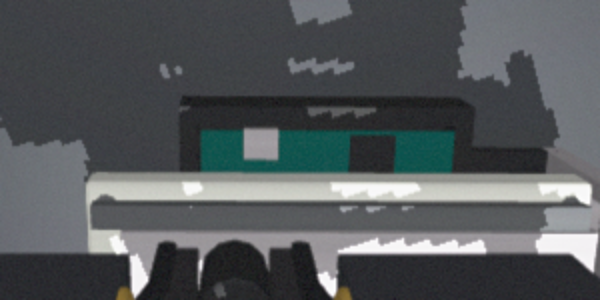

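The fingers are astride the knob with a width of 15.6 mm, and the right stop was felt at y≈0. Next I'll press in steps and watch for the touch.

Run:
```python
from h import *
fingers.command_gripper(.019,4)
go([0,0,.008],.05); arm.dwell(.1); f0=force(); pr("air",f0,tip())
L=[]
z=.005
while z>-.022:
    go([0,0,z],.03); arm.dwell(.08)
    f=np.mean([force() for _ in range(3)],0)-f0; t=tip(); L.append((z,t[2],f[2],f[1],f[0])); pr(L[-1],t[1],arm.read_time_s())
    if f[2]>9: break
    z-=.001 if f[2]<5.0 else .0005
```

```text
air [ 0.2007  0.2869 -0.1248] [-0.     -0.0002  0.0079]
[ 0.005   0.0049 -0.4107  1.1984 -0.5291] -0.0 7.0333
[ 0.004   0.004   0.1107 -0.3342 -0.6609] 0.0 7.3667
[ 0.003   0.003  -0.0162 -0.1446 -0.5499] -0.0 7.7
[ 0.002   0.002  -0.2245 -0.0246  0.3816] -0.0 8.0333
[0.001  0.001  0.0414 0.2988 0.4194] -0.0 8.3667
[ 0.0000e+00  1.0000e-04  1.7728e+00 -3.5800e-02  2.4700e-01] 0.0001 8.7
[-1.0000e-03 -9.0000e-04  2.6532e+00 -7.3570e-01 -3.6290e-01] 0.0001 9.0333
[-2.0000e-03 -2.0000e-03  2.6866e+00 -4.7530e-01 -5.3180e-01] 0.0001 9.3667
[-3.0000e-03 -3.0000e-03  3.1023e+00 -7.8490e-01  7.1560e-01] 0.0 9.7
[-4.0000e-03 -4.0000e-03  4.0782e+00 -6.1800e-02 -1.2210e-01] 0.0 10.0333
[-0.005  -0.005   4.67   -0.3098  1.1154] 0.0 10.3667
[-0.006  -0.006   3.5271 -0.3593  0.1913] 0.0 10.7
[-0.007  -0.007   5.5438 -1.4996  0.6991] -0.0 11.0333
[-0.0075 -0.0075  5.3652 -0.7141 -0.0793] 0.0 11.3667
[-0.008  -0.008   5.9586 -0.7073  1.3657] 0.0 11.7
[-0.0085 -0.0085  5.6866 -1.627   1.2111] -0.0 12.0333
[-0.009  -0.009   5.7318 -0.0376  0.1171] 0.0 12.3667
[-0.0095 -0.0094  7.3295 -1.2826  0.9152] 0.0 12.7
[-0.01   -0.0099  8.3386 -1.8173  0.7154] 0.0 13.0333
[-0.0105 -0.0103  9.7786 -1.3154  0.1613] 0.0001 13.3667
```

The touch is at about 9.05 mm of travel. The target is 11.1 mm, about 2 mm past it, then slide left.

Run:
```python
from h import *
go([0,0,-.0113],.02); arm.dwell(.15)
pr("deep",tip(),np.mean([force() for _ in range(5)],0))
for y in [.002,.004,.006,.008,.010,.012,.014,.016,.017,.018,.019,.020,.021]:
    go([0,y,-.0113],.03); arm.dwell(.05); f=force(); pr(y,tip(),f,arm.read_time_s())
    if f[1]<-9: break
```

```text
deep [ 0.      0.0003 -0.0109] [-0.1945 -1.0686 12.3698]
0.002 [ 0.0001  0.0025 -0.0109] [-0.0448 -0.2621 11.6793] 14.0667
0.004 [ 0.0001  0.0045 -0.0109] [-0.9839 -0.7602 12.3295] 14.3667
0.006 [ 0.0001  0.0066 -0.0109] [ 0.2255 -0.133  11.5301] 14.6667
0.008 [ 0.0001  0.0086 -0.0109] [ 0.5445  0.0302 12.4868] 14.9667
0.01 [ 0.0001  0.0106 -0.0109] [ 0.7516 -0.3475 12.7196] 15.2667
0.012 [ 0.      0.0126 -0.0109] [-4.56100e-01  5.50000e-03  1.12203e+01] 15.5667
0.014 [ 0.0001  0.0146 -0.0108] [-0.2451  0.1544 10.9806] 15.8667
0.016 [ 0.0001  0.0165 -0.0109] [-0.3243 -0.0247 11.5411] 16.1667
0.017 [ 0.0001  0.0175 -0.0109] [ 0.2533 -0.9029 11.0854] 16.4667
0.018 [ 0.0001  0.018  -0.011 ] [ 0.1125 -2.9886 12.0001] 16.7667
0.019 [ 0.0002  0.0184 -0.0112] [ 0.6979 -5.0861 13.8728] 17.0667
0.02 [ 0.0002  0.0188 -0.0115] [ 0.4135 -7.2093 13.5018] 17.3667
0.021 [ 0.0002  0.0194 -0.0116] [ 0.4062 -9.4197 14.5921] 17.6667
```

The force only rose at 0.018, so the bolt is fully shot. I'll relieve the side load, lift, and check by picture.

Run:
```python
from h import *
go([0,.0183,-.0113],.03)
for z in (-.0105,-.0095,-.008,-.006): go([0,.0183,z],.03); arm.dwell(.05); pr(tip(),force())
fingers.command_gripper(.045); go([0,.0183,.05],.15)
go([-.03,.0183,.10],.2)
w=read_camera("wrist"); t=read_camera("top")
a=cv2.resize(w["color"][60:300,180:500],None,fx=2.4,fy=2.4); cv2.imwrite("pics/w3.png",a)
pr(arm.read_time_s(),tip(),force())
```

```text
[ 0.      0.0184 -0.0103] [ 0.8501 -1.2274  8.3081]
[-0.0003  0.0181 -0.0098] [0.4307 0.4647 0.8115]
[-0.      0.0183 -0.008 ] [-0.2734  0.1885 -0.3747]
[ 0.      0.0183 -0.0059] [ 0.5263  0.5018 -0.0391]
20.9417 [-0.0299  0.018   0.0989] [-0.3265  0.9119 -0.6033]
```

View pics/w3.png

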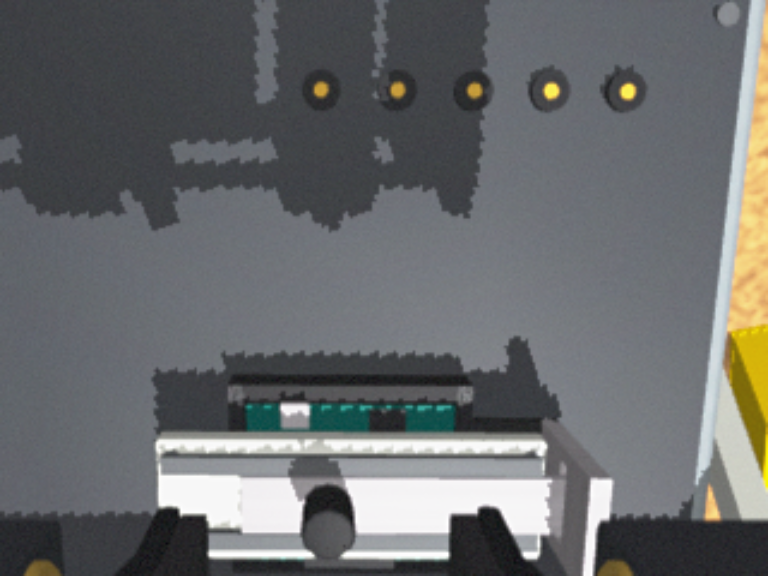

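The head stays down: the force vanished at -9.8 mm, and the picture shows the bar through the keeper. Now I'll work the switch with closed fingers from its left.

Run:
```python
from h import *
fingers.command_gripper(0,20)
go([0,.040,.12],.25,piv); go([0,.040,.034],.15,piv); arm.dwell(.15)
f0=np.mean([force() for _ in range(4)],0); y=.036
while y>-.02:
    go([0,y,.034],.05,piv); arm.dwell(.05); f=np.mean([force() for _ in range(3)],0)-f0
    pr(y,(F.T@(arm.read_position()-n*.182-piv))[1],f,arm.read_time_s())
    if f[1]>7: break
    y-=.002
w=read_camera("wrist"); s=read_camera("top")
a=cv2.resize(w["color"][100:340,160:480],(760,570)); cv2.imwrite("pics/w4.png",a)
arm.dwell(1.4); pr(y,force()-f0,arm.read_time_s())
go([0,.040,.034],.1,piv); arm.dwell(.2); pr(force()-f0)
go([0,.040,.13],.2,piv); pr(arm.read_time_s())
s=read_camera("top"); cv2.imwrite("pics/t5.png",cv2.resize(s["color"][175:305,175:360],None,fx=4,fy=4,interpolation=cv2.INTER_CUBIC))
```

```text
0.036 0.0359 [ 0.6158 -0.1052 -0.6893] 23.6833
0.034 0.034 [ 0.2646 -0.6336 -1.1579] 23.9833
0.032 0.032 [ 1.1941 -0.1044 -0.0159] 24.2833
0.03 0.03 [ 0.0683 -0.6673 -0.2391] 24.5833
0.028 0.028 [ 0.9863 -0.6567  0.2919] 24.8833
0.026 0.0259 [-0.478   0.034  -0.9118] 25.1833
0.024 0.0239 [ 0.6824 -0.3514 -0.5825] 25.4833
0.022 0.0219 [ 0.0565  0.0131 -0.6749] 25.7833
0.02 0.0199 [-0.6354 -0.8346 -0.0933] 26.0833
0.018 0.0179 [-0.2948  0.1416 -0.5697] 26.3833
0.016 0.0159 [ 0.0565  0.7244 -0.266 ] 26.6833
0.014 0.0139 [ 0.0501  0.044  -0.6525] 26.9833
0.012 0.012 [ 0.1316  0.6025 -0.8685] 27.2833
0.01 0.01 [-0.2369  0.7271  0.3328] 27.5833
0.008 0.008 [ 0.1527  2.0143 -0.3582] 27.8833
0.006 0.0059 [0.5935 2.2884 0.2149] 28.1833
0.004 0.004 [-0.5108  0.9536 -0.4798] 28.4833
0.002 0.002 [-0.4614  2.2943 -0.7095] 28.7833
-0.0 -0.0 [ 0.201   1.796  -0.3866] 29.0833
-0.002 -0.0017 [ 0.2809  4.0439 -0.6824] 29.3833
-0.004 -0.0027 [-0.2758  9.3126 -1.7185] 29.6833
-0.004 [-1.3779  8.6777 -1.6073] 31.1833
[-0.0382 -0.0716  0.0917]
32.6083
```

View pics/w4.png

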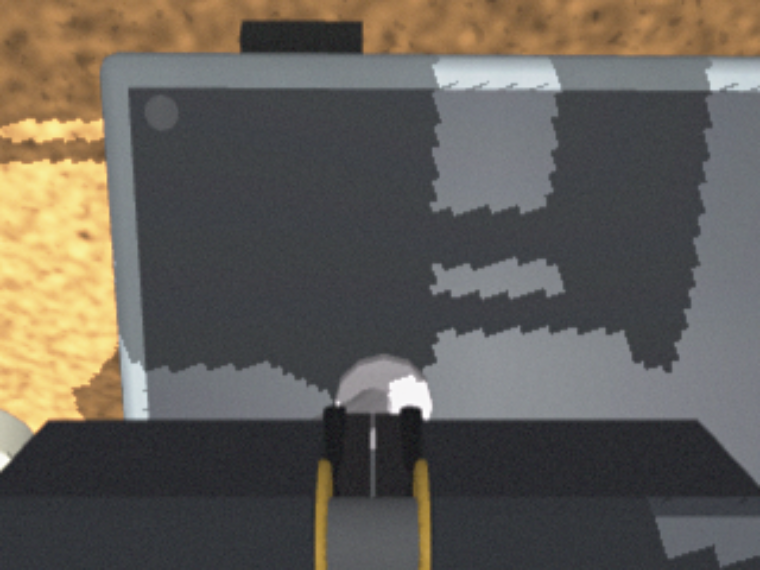

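View pics/t5.png

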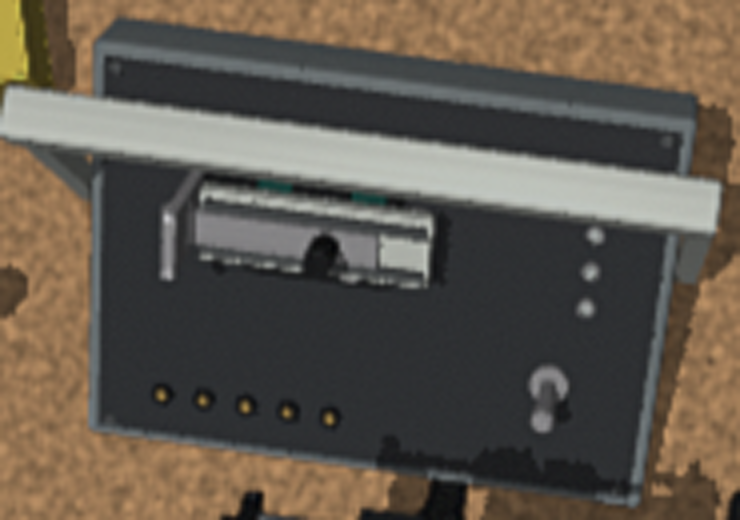

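The pictures show the switch back in the middle, the knob shifted left and the head still down, and the robot is clear of everything. I'll hand it in.

```bash
python3 -c "
from h import *
print(force(),arm.read_time_s()); print(workorder.finish_job())"
```

```text
[-0.31631232  0.55883394  0.00226496] 32.6583
the job is handed in; nothing more can be done
None
```

The press head is bolted down, the test switch was held right against its stop for about 1.4 s and has sprung back to the middle, and I handed the job in at 32.7 s, with the glue stick, tape, mouse and tub left alone.

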